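# Load the reagent caddy, tall bottles at the back first

### The arm

A 6-joint arm with a two-finger parallel gripper is mounted at the origin on a cart in front of the work surface, level with it; the furniture and walls round the work are solid. World frame = base frame: x ahead of the robot, y to its left, z up, the work surface at z = 0. Lengths are in m, angles in rad, forces in N, time in s.
With the tool pointing down it reaches from about 0.3 to 0.825 m from the base axis. Payload 5.4 kg.
Tool frame: the origin (TCP) lies midway between the tips of the shut fingers; the grasp point (between the pads) lies 19 mm behind it; z points along the fingers, y is the line along which they close (so a half turn about z gives the same grasp; the last joint's range is limited). The gripper opens to 92 mm and grips with 3 to 60 N. Pads are 20 mm wide; open, the fingers measure 128 mm over their backs; the gripper's body (75 mm by 189 mm) begins 69 mm behind the grasp point.
Start: joints at [0.899, 0.158, 1.597, -0, 1.386, -0.21], TCP at [0.256, 0.515, 0.215] pointing down, gripper open.
Joint ranges: [-2.91, 2.91], [-0.94, 2.29], [0.18, 2.7], [-1.29, 4.43], [0.17, 2.64], [-3, 3]. Speed limits (rad/s): [2.57, 2.57, 3.14, 3.14, 3.14, 3.14].

### API

Orientations are given as [roll, pitch, yaw] about the fixed x, y, z axes, in that order (R = Rz(yaw) Ry(pitch) Rx(roll)).
In Python, from workcell import r gives the robot as it stands.
- The arm moves only by the tool move_arm, never from a script. Its argument "commands" is a list of rows, each a list of 3 entries, a list of its own where there are three numbers: the turn, a rotation vector about the tool's x, y, z in units of pi/2 rad (1.0 is pi/2 rad), then the shift along the tool's x, y, z in units of 100 mm (1.0 is 100 mm), then the gripper command: -1 is fully open, 1 is shut, values between are in proportion. In form: [[[wx, wy, wz], [dx, dy, dz], grip], ...]. A call has exactly 8 rows; each row is the pose to reach, as a shift and turn from the pose commanded when the call began, along the tool's axes at that moment; what a row does not reach only later rows make up. A row lasts 1/12 s, in which the tool goes at most 41.7 mm and 7.16 degrees, less where a joint would pass 70% of its speed; a pose out of reach is approached as far as the arm can. A call with a number of a shift or a turn outside -1 to 1 is refused whole. A call with a gripper value outside its range is refused whole. The fingers move at their own pace and stop on an object; "grip_force" is the grip in N (left out, the last holds). Time passes only in rows, so rows that repeat a pose let the fingers close, or fill a call up. It gives the time, the measured TCP pose, the force, the opening and the grip force at its end, in the units of the state.
- r.read_state(): the state, without advancing time (a new reading comes with each control period).
- r.get_image(name): name is "side" or "top" or "wrist"; returns a dict with "img" (400x640x3 uint8, red, green, blue), "z_map" (400x640 float32, m along the optical axis (not along the pixel's ray), 0 where there is no reading), "fx", "fy", "cx", "cy" (pixels), "rvec" (rotation vector, rad) and "tvec" (3), from world to camera coordinates, as OpenCV has them. Camera axes: x right, y down, z forward; pixel columns grow to the right and rows downward; lengths in m; the calibration is good to about 2 mm. The wrist camera is an equidistant fisheye: a pixel r from the principal point sees the ray r / f radians off the axis. A picture is of the moment at which its call begins.
- r.close_job(): hands the job in; it is judged then, once.
The state is a dict: "time_s": time; "joints": joint angles; "joint_velocities": joint speeds; "tau": joint torques, N m; "eef_pos": TCP position; "tcp_rot": TCP orientation; "force": force on the tool from outside, world axes, zero at the start; "ft_torque": the same for the moment, N m; "grip_width": finger opening in m; "grip_force": force on a finger pad.
Only numpy, scipy, OpenCV 4.12 (cv2) and the standard library are available. Lean on these libraries where they do the work, as an engineer would, in place of code of your own. Each camera call takes 0.05 s, during which the arm holds its last target. There are 200 camera calls.

### The job

Load the four bottles that stand in front of the white caddy into it, each upright on the floor of its own cell: first the two tall bottles at the back (green-capped bottle on the green disc, amber bottle on the orange disc), and only when both stand there and are let go the two droppers in front (red cap on red, blue cap on blue). Keep the bottles upright and set them down rather than dropping them, and leave the tube rack, timer and red marker where they are.

Things in the scene. Friction and masses are not known exactly. Their poses are not given: they have to be found in the camera images.
- caddy: White moulded bottle caddy, fixed, 126 x 130 mm, 14 mm high. Origin: under its middle, on the worktop. Its x axis points from the front row to the rear row (roughly away from the robot), y along the rows. Floor 4 mm thick; cell walls reach 14 mm above the worktop, so cells are 10 mm deep. No parts stand higher.
- cell_green (a point): Centre of the floor of the large rear cell, 4 mm above the worktop, marked by a green disc; cell 64 mm square. In the caddy's frame at x +30, y +29 mm. Axes as the caddy.
- cell_amber (a point): Centre of the floor of the smaller rear cell, marked by an orange disc; cell 64 mm along the caddy's x, 54 mm along y. In the caddy's frame at x +30, y -34 mm; so the two tall bottles stand only about 14 mm apart along y, too little for a finger.
- cell_red (a point): Centre of the floor of a front cell marked by a red disc; 36 mm along the caddy's x, 40 mm along y. In the caddy's frame at x -38, y +33 mm.
- cell_blue (a point): Centre of the floor of the other front cell, marked by a blue disc; 36 mm along x, 40 mm along y. In the caddy's frame at x -38, y -33 mm.
- green_bottle_centre (a point): Tall white bottle with a green cap, 54 mm diameter, 118 mm high, about 0.14 kg; straight sides up to about 65 mm, then rounded shoulders. Its position is the centre of the bottle, half-way up; z is the bottle's axis. Starts standing on the worktop in any of four places in a loose row between the robot and the caddy, about 55 to 110 mm from its neighbours (centre to centre).
- amber_bottle_centre (a point): Tall amber (brown) bottle with a black cap, 44 mm diameter, 92 mm high, about 0.09 kg; straight sides up to about 60 mm, then rounded shoulders. Its position is the centre of the bottle, half-way up; z is the bottle's axis. Starts standing on the worktop in any of four places in a loose row between the robot and the caddy, about 55 to 110 mm from its neighbours (centre to centre).
- red_dropper_centre (a point): Short white dropper bottle with a red cap, 27 mm diameter, 66 mm high, about 30 g; straight sides up to about 45 mm, then shoulders. Its position is the centre of the bottle, half-way up; z is the bottle's axis. Starts standing on the worktop in any of four places in a loose row between the robot and the caddy, about 55 to 110 mm from its neighbours (centre to centre).
- blue_dropper_centre (a point): Short white dropper bottle with a blue cap, otherwise like the red-capped one: 27 mm diameter, 66 mm high, about 30 g. Its position is the centre of the bottle, half-way up; z is the bottle's axis. Starts standing on the worktop in any of four places in a loose row between the robot and the caddy, about 55 to 110 mm from its neighbours (centre to centre).
- rack_centre (a point): Bystander: blue tube rack standing loose beyond the caddy on its left; block 92 mm (its x) x 26 mm, 45 mm high, with three 16 mm wide gold-capped tubes that reach about 109 mm above its underside. The point is the centre of the block, 22.5 mm above its underside.
- timer_centre (a point): Bystander: white bench timer lying loose behind the caddy, 60 x 66 mm, 19 mm high. The point is its centre.
- dispenser_front (a point): Foot, middle, of the robot-facing side of a tall fixed dispenser right of the caddy: 155 mm wide (world y), 0.42 m high, 0.35 m deep (world +x); keep hand and wrist clear. Also fixed: yellow sharps box (138 mm high) and rack of red-capped tubes (about 115 mm), both nearer the robot than x = 0.38 m; white centrifuge (105 mm high) left of y = 0.43 m.
- marker_centre (a point): Bystander: white marker pen with a red cap lying loose to the right of the bottles, 132 mm long (its y), 15 mm wide, 13 mm high. The point is its centre.
Mind the look-alikes: they are no part of the job. Leave any yellow look-alike of the part that bears blue_dropper_centre alone. Leave any pink look-alike of the part that bears amber_bottle_centre alone.

How it is judged:
On the way, in this order (a step that is already met when the one before it is completed fails the run):
1. both tall bottles stand released in their rear cells while both droppers are still away from the front cells (horizontal distance between green_bottle_centre and cell_green below 0.016 m and z of green_bottle_centre in the frame of cell_green below 0.063 m and angle between each of green_bottle_centre, amber_bottle_centre's own z axis and vertical below 0.08 rad and linear speed of each of green_bottle, amber_bottle below 0.03 m/s and contact force between the fingers and green_bottle below 0.1 N and horizontal distance between amber_bottle_centre and cell_amber below 0.016 m and z of amber_bottle_centre in the frame of cell_amber below 0.05 m and contact force between the fingers and amber_bottle below 0.1 N and horizontal distance between each of red_dropper_centre, blue_dropper_centre and cell_red above 0.05 m and horizontal distance between each of red_dropper_centre, blue_dropper_centre and cell_blue above 0.05 m), for 0.1 s.
2. both droppers stand released in their front cells, the tall bottles still in theirs (horizontal distance between green_bottle_centre and cell_green below 0.016 m and z of green_bottle_centre in the frame of cell_green below 0.063 m and angle between each of green_bottle_centre, amber_bottle_centre, red_dropper_centre, blue_dropper_centre's own z axis and vertical below 0.08 rad and linear speed of each of green_bottle, amber_bottle, red_dropper, blue_dropper below 0.03 m/s and contact force between the fingers and green_bottle below 0.1 N and horizontal distance between amber_bottle_centre and cell_amber below 0.016 m and z of amber_bottle_centre in the frame of cell_amber below 0.05 m and contact force between the fingers and amber_bottle below 0.1 N and horizontal distance between red_dropper_centre and cell_red below 0.016 m and z of red_dropper_centre in the frame of cell_red below 0.037 m and contact force between the fingers and red_dropper below 0.1 N and horizontal distance between blue_dropper_centre and cell_blue below 0.016 m and z of blue_dropper_centre in the frame of cell_blue below 0.037 m and contact force between the fingers and blue_dropper below 0.1 N), for 0.2 s.
At the end, for the whole second after the job is handed in: Each bottle stands on the floor of its own cell (within 16 mm of the cell's centre, not more than 4 mm above the floor, tilted less than 0.08 rad), at rest and released: green-capped and amber bottle in the rear row, red- and blue-capped droppers in the front row (all of step 2); the robot touches nothing.
It fails at once if the tube rack is shifted by more than 2 cm (distance of rack_centre from where it was at the start of the episode above 0.02 m).
It fails at once if the timer is shifted by more than 2 cm (distance of timer_centre from where it was at the start of the episode above 0.02 m).
It fails at once if the red marker is shifted by more than 2 cm (distance of marker_centre from where it was at the start of the episode above 0.02 m).
It fails at once if a bottle is tipped over (angle between any of green_bottle_centre, amber_bottle_centre, red_dropper_centre, blue_dropper_centre's own z axis and vertical above 0.6 rad).
It fails at once if a bottle is dropped (more than about 1 cm) or sent sliding ((contact force between the fingers and green_bottle below 0.05 N and linear speed of green_bottle above 0.5 m/s) or (contact force between the fingers and amber_bottle below 0.05 N and linear speed of amber_bottle above 0.5 m/s) or (contact force between the fingers and red_dropper below 0.05 N and linear speed of red_dropper above 0.5 m/s) or (contact force between the fingers and blue_dropper below 0.05 N and linear speed of blue_dropper above 0.5 m/s)).
It also fails if it takes over 64 s, if anything falls off the work surface, if the arm or the gripper's body presses on something with over 40 N, if the wrist force passes 120 N, or if a joint passes its speed limit or range.

## Working session

There is one attempt and no reset: what is moved stays moved. The work goes in short steps, Python scripts to look and compute and a tool call to move; the robot and the scene stay as the last step left them, time stands still between calls to the robot, and variables do not carry over. Pictures are saved under pics/ and viewed, at most 13 in all, crops included, and the job is handed in when it is done.

Besides the shell and the picture viewer there is one more tool, called after "Emit:" as name([rows], argument=value, ...), one row to a line, values as JSON. move_arm: Moves the arm, as the interface text tells. Its arguments: {"type":"object","properties":{"commands":{"type":"array"},"grip_force":{"type":"number"}},"required":["commands"]}

```bash
mkdir -p pics; ls; cat > h.py <<'E'
import numpy as np, cv2
from workcell import r
def save(name,fn,crop=None,s=1):
    d=r.get_image(name); im=d["img"][:,:,::-1]
    if crop: im=im[crop[1]:crop[3],crop[0]:crop[2]]
    if s!=1: im=cv2.resize(im,None,fx=s,fy=s,interpolation=cv2.INTER_CUBIC)
    cv2.imwrite("pics/"+fn,im); np.savez("pics/"+fn[:-4]+".npz",**d); return d
def load(fn): return dict(np.load("pics/"+fn+".npz"))
def ray(d,u,v):
    R,_=cv2.Rodrigues(np.array(d["rvec"],float)); c=-R.T@np.array(d["tvec"],float).ravel()
    return c, R.T@np.array([(u-d["cx"])/d["fx"],(v-d["cy"])/d["fy"],1.])
def at_z(d,u,v,z):
    c,w=ray(d,u,v); return c+w*(z-c[2])/w[2]
def pt(d,u,v):
    c,w=ray(d,u,v); return c+w*d["z_map"][int(v),int(u)]
E
python3 - <<'E'
from h import *
for n in("top","side"):
    d=save(n,n+"1.png"); c,w=ray(d,320,200); print(n,c,w,d["fx"])
s=r.read_state(); print(s["eef_pos"],s["tcp_rot"],s["time_s"],s["grip_width"])
E
```

```text
pics
top [0.38253278 0.20546825 0.96583351] [ 0.17959904  0.02276211 -0.98352568] 480.6544310905316
side [0.40955671 0.94434921 0.47873572] [ 0.16330601 -0.84774025 -0.50475774] 397.64072789854
[0.25587254 0.51432549 0.21374135] [-3.13999684e+00 -3.38782969e-04  2.67978069e+00] 0.1 0.09177853856719143
```

View pics/top1.png

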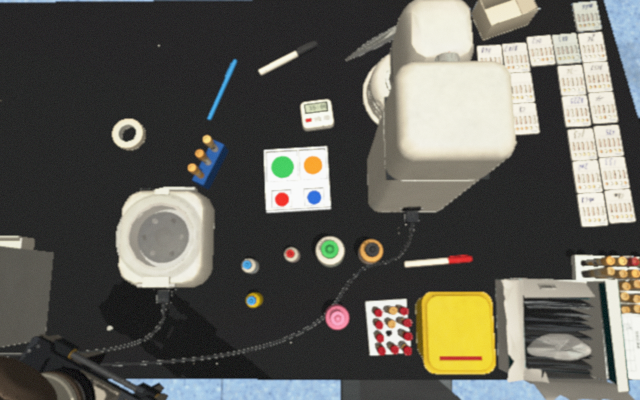

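View pics/side1.png

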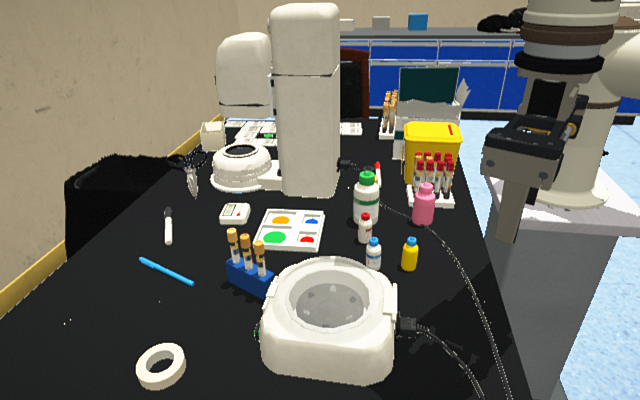

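The top view shows the caddy at (265..331, 147..212) with its discs at green (282,167), orange (313,165), red (282,199) and blue (314,198). The bottle caps are blue (249,265), red (291,254), green (330,250) and amber/black (371,250). The look-alikes are yellow (253,299) and pink (337,317).

```bash
python3 - <<'E'
from h import *
d=load("top1"); im=d["img"][135:330,225:415][:,:,::-1]
cv2.imwrite("pics/crop1.png",cv2.resize(im,None,fx=3,fy=3,interpolation=cv2.INTER_CUBIC))
hsv=cv2.cvtColor(d["img"],cv2.COLOR_RGB2HSV)
def cen(u,v,z,rad=13):
    h0=int(hsv[v,u,0]); dh=np.abs(hsv[:,:,0].astype(int)-h0); dh=np.minimum(dh,180-dh)
    m=(dh<8)&(hsv[:,:,1]>100)&(hsv[:,:,2]>60)
    yy,xx=np.nonzero(m); k=np.hypot(xx-u,yy-v)<rad; p=xx[k].mean(),yy[k].mean()
    print((u,v),k.sum(),np.round(p,1),"at z",z,np.round(at_z(d,*p,z),4),"depth pt",np.round(pt(d,*p),4))
    return at_z(d,*p,z)
g=cen(282,167,.004);a=cen(313,165,.004);rd=cen(282,199,.004);b=cen(314,198,.004)
L=np.array([[30,29],[30,-34],[-38,33],[-38,-33]])/1e3; W=np.array([g,a,rd,b])[:,:2]
lc,wc=L.mean(0),W.mean(0);H=(L-lc).T@(W-wc);th=np.arctan2(H[0,1]-H[1,0],H[0,0]+H[1,1])
R=np.array([[np.cos(th),-np.sin(th)],[np.sin(th),np.cos(th)]]);t=wc-R@lc
print("caddy",t,np.degrees(th));print("cells",np.round((R@L.T).T+t,4),"res",np.round(W-(R@L.T).T-t,4))
for n,u,v in(("blue",249,265),("red",291,254),("green",330,250),("amber",371,250),("yel",253,299),("pink",337,317)):
    # top points via depth
    yy,xx=np.mgrid[v-20:v+20,u-20:u+20];P=np.array([pt(d,x,y) for x,y in zip(xx.ravel(),yy.ravel())])
    k=P[:,2]>.03; P=P[k]; top=P[P[:,2]>np.percentile(P[:,2],98)-.004]; print(n,"top",np.round(top.mean(0),4),len(top),"bbox",np.round(P.min(0),3),np.round(P.max(0),3))
for n,(u,v) in dict(mk1=(406,264),mk2=(472,258),timer=(317,115),rack=(206,163)).items(): print(n,np.round(pt(d,u,v),3))
E
```

```text
(282, 167) 355 [282.  166.6] at z 0.004 [0.6284 0.3061 0.004 ] depth pt [0.6285 0.3061 0.0035]
(313, 165) 260 [312.4 164.7] at z 0.004 [0.6322 0.2434 0.004 ] depth pt [0.6323 0.2434 0.0038]
(282, 199) 145 [281.5 199. ] at z 0.004 [0.5606 0.3061 0.004 ] depth pt [ 0.5614  0.3066 -0.0007]
(314, 198) 141 [313.8 197. ] at z 0.004 [0.5643 0.2403 0.004 ] depth pt [0.5644 0.2403 0.0039]
caddy [0.60031239 0.27545471] 3.390300976543348
cells [[0.6285 0.3062]
 [0.6323 0.2433]
 [0.5604 0.3061]
 [0.5643 0.2403]] res [[-0.0001 -0.0001]
 [-0.0001  0.0001]
 [ 0.0002 -0.    ]
 [ 0.      0.    ]]
blue top [0.3825 0.2055 0.9658] 11 bbox [0.383 0.205 0.03 ] [0.439 0.378 0.966]
red top [0.3825 0.2055 0.9658] 6 bbox [0.383 0.205 0.03 ] [0.46  0.296 0.966]
green top [0.4342 0.2089 0.324 ] 45 bbox [0.383 0.183 0.03 ] [0.477 0.235 0.966]
amber top [0.4452 0.1387 0.1779] 40 bbox [0.383 0.109 0.031] [0.473 0.205 0.966]
yel top [0.3825 0.2055 0.9658] 5 bbox [0.348 0.205 0.03 ] [0.383 0.367 0.966]
pink top [0.3347 0.1958 0.1701] 65 bbox [0.308 0.175 0.031] [0.383 0.217 0.966]
mk1 [0.428 0.058 0.01 ]
mk2 [ 0.44  -0.075 -0.001]
timer [0.734 0.234 0.018]
rack [0.623 0.45  0.055]
```

View pics/crop1.png

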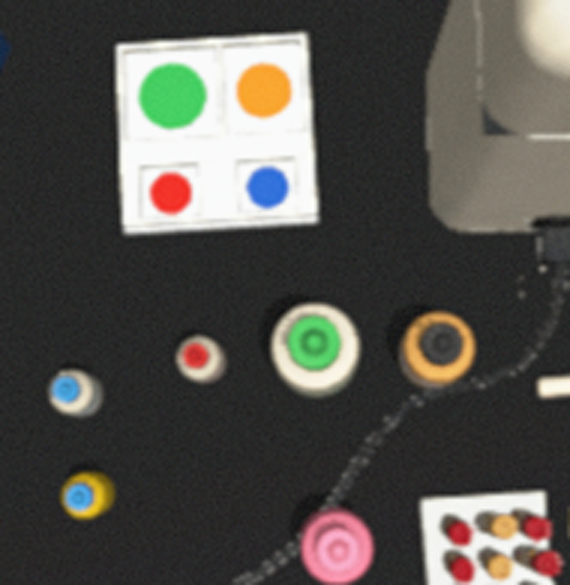

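The crop puts the caps at green (329.7,248.7), amber (371.7,249.3), red (290.3,253.7) and blue (247.3,264.7) in full-image pixels. Next I compute the positions and check the arm's lateral layout against the dispenser.

```bash
python3 - <<'E'
from h import *
d=load("top1")
for n,u,v,z in(("green",329.7,248.7,.118),("amber",371.7,249.3,.092),("red",290.3,253.7,.066),("blue",247.3,264.7,.066)): print(n,np.round(at_z(d,u,v,z),4))
for n,u,v in(("disp left foot",370,205),("front",405,212)): print(n,np.round(at_z(d,u,v,0),3))
print("disp top corner",pt(d,400,140),pt(d,405,70))
s=load("side1"); R,_=cv2.Rodrigues(s["rvec"]); c=-R.T@s["tvec"].ravel()
v,u=np.mgrid[0:400,470:640]; z=s["z_map"][v,u]
P=np.stack([(u-s["cx"])/s["fx"]*z,(v-s["cy"])/s["fy"]*z,z],-1).reshape(-1,3)@R+c
P=P[(z.ravel()>0)&(P[:,1]>-.1)&(P[:,2]>0.05)&(P[:,0]>-.2)]
a=.899; A=P[:,0]*np.cos(a)+P[:,1]*np.sin(a); L=-P[:,0]*np.sin(a)+P[:,1]*np.cos(a)
for h in np.arange(.1,.9,.08):
    for q in np.arange(-.2,.7,.1):
        k=(P[:,2]>h)&(P[:,2]<h+.08)&(A>q)&(A<q+.1)
        if k.sum()>20: print("z%.2f along%.1f n%d lat %.3f..%.3f"%(h,q,k.sum(),*np.percentile(L[k],[5,95])))
S=load("side1")
# side check: project cap tops
for n,p in dict(green=(0.444,.21,.118)).items(): print(n,cv2.projectPoints(np.array([p]),S["rvec"],S["tvec"],np.array([[S["fx"],0,S["cx"]],[0,S["fy"],S["cy"]],[0,0,1.]]),None)[0].ravel())
E
```

```text
green [0.4501 0.208  0.118 ]
amber [0.4509 0.1319 0.092 ]
red [0.4451 0.2818 0.066 ]
blue [0.4248 0.3618 0.066 ]
disp left foot [0.548 0.126 0.   ]
front [0.533 0.055 0.   ]
disp top corner [0.55826653 0.12168932 0.40531187] [0.64653357 0.11361347 0.40960541]
z0.10 along-0.1 n35 lat 0.062..0.066
z0.10 along0.0 n1225 lat 0.015..0.064
z0.18 along-0.1 n23 lat 0.063..0.066
z0.18 along0.0 n1376 lat 0.018..0.085
z0.18 along0.5 n158 lat 0.110..0.119
z0.18 along0.6 n733 lat 0.123..0.141
z0.26 along0.0 n1906 lat 0.022..0.090
z0.26 along0.4 n170 lat 0.125..0.137
z0.26 along0.5 n621 lat 0.096..0.142
z0.26 along0.6 n3449 lat 0.112..0.165
z0.34 along-0.1 n27 lat 0.017..0.053
z0.34 along0.0 n723 lat 0.027..0.066
z0.34 along0.4 n120 lat 0.122..0.134
z0.34 along0.5 n5652 lat 0.100..0.151
z0.34 along0.6 n1485 lat 0.110..0.164
z0.42 along0.5 n3570 lat 0.096..0.155
z0.42 along0.6 n139 lat 0.113..0.128
green [370.69699038 171.10659233]
```

Emit:
move_arm([
  [[0, 0, 0], [-0.2, -0.15, 0], -0.5],
  [[0, 0, 0], [-0.4, -0.3, 0], -0.5],
  [[0, 0, 0], [-0.6, -0.45, 0], -0.5],
  [[0, 0, 0], [-0.8, -0.6, 0], -0.5],
  [[0, 0, 0], [-1, -0.74, 0], -0.5],
  [[0, 0, 0], [-1, -0.74, 0], -0.5],
  [[0, 0, 0], [-1, -0.74, 0], -0.5],
  [[0, 0, 0], [-1, -0.74, 0], -0.5],
])

```text
time_s: 0.77
eef_pos: [0.3125, 0.4043, 0.2144]
tcp_rot: [-3.142, -0.001, 2.68]
force: [0.3, -0.2, -0.6]
grip_width: 0.0688
grip_force: 0.0
```

Emit:
move_arm([
  [[0, 0, 0], [-0.2, -0.15, 0], -0.5],
  [[0, 0, 0], [-0.4, -0.3, 0], -0.5],
  [[0, 0, 0], [-0.6, -0.45, 0], -0.5],
  [[0, 0, 0], [-0.8, -0.6, 0], -0.5],
  [[0, 0, 0], [-1, -0.74, 0], -0.5],
  [[0, 0, 0], [-1, -0.74, 0], -0.5],
  [[0, 0, 0], [-1, -0.74, 0], -0.5],
  [[0, 0, 0], [-1, -0.74, 0], -0.5],
])

```text
time_s: 1.43
eef_pos: [0.3688, 0.2942, 0.2146]
tcp_rot: [3.141, -0.001, 2.681]
force: [-0.4, -0.3, -0.0]
grip_width: 0.069
grip_force: 0.0
```

Emit:
move_arm([
  [[0, 0, 0.1], [-0.2, -0.15, 0], -0.5],
  [[0, 0, 0.2], [-0.4, -0.3, 0], -0.5],
  [[0, 0, 0.26], [-0.6, -0.45, 0], -0.5],
  [[0, 0, 0.26], [-0.8, -0.6, 0], -0.5],
  [[0, 0, 0.26], [-1, -0.74, 0], -0.5],
  [[0, 0, 0.26], [-1, -0.74, 0], -0.5],
  [[0, 0, 0.26], [-1, -0.74, 0], -0.5],
  [[0, 0, 0.26], [-1, -0.74, 0], -0.5],
])

```text
time_s: 2.1
eef_pos: [0.4253, 0.1837, 0.2145]
tcp_rot: [-3.142, -0.001, 2.273]
force: [0.1, -0.7, 0.3]
grip_width: 0.0692
grip_force: 0.0
```

Emit:
move_arm([
  [[0, 0, 0], [-0.2, -0.05, 0.1], -0.5],
  [[0, 0, 0], [-0.4, -0.1, 0.3], -0.5],
  [[0, 0, 0], [-0.56, -0.14, 0.5], -0.5],
  [[0, 0, 0], [-0.56, -0.14, 0.6], -0.5],
  [[0, 0, 0], [-0.56, -0.14, 0.6], -0.5],
  [[0, 0, 0], [-0.56, -0.14, 0.6], -0.5],
  [[0, 0, 0], [-0.56, -0.14, 0.6], -0.5],
  [[0, 0, 0], [-0.56, -0.14, 0.6], -0.5],
])

```text
time_s: 2.77
eef_pos: [0.4518, 0.1315, 0.1559]
tcp_rot: [3.14, 0.001, 2.273]
force: [-0.1, -0.6, 0.5]
grip_width: 0.069
grip_force: 0.0
```

```bash
cat >> h.py <<'E'
def plan(x,y,z,az):
    "shift in tool axes (100 mm) and turn (pi/2) from measured pose to TCP target, closing-axis azimuth az deg"
    s=r.read_state(); p=np.array(s["eef_pos"]); yaw=s["tcp_rot"][2]
    d=np.array([x,y,z])-p; c,n=np.cos(yaw),np.sin(yaw)
    t=-(np.radians(az)+np.pi/2-yaw)/(np.pi/2)
    print("pos",np.round(p,4),"az",round(np.degrees(yaw)-90,1),"shift",np.round([10*(d[0]*c+d[1]*n),10*(d[0]*n-d[1]*c),-10*d[2]],3),"turn",round(t,3))
def proj(d,p): return np.round(cv2.projectPoints(np.array([p],float),d["rvec"],d["tvec"],np.array([[d["fx"],0,d["cx"]],[0,d["fy"],d["cy"]],[0,0,1.]]),None)[0].ravel(),1)
E
python3 - <<'E'
from h import *
S=load("side1")
for p in((.4501,.208,.118),(.4451,.2818,.066),(.4248,.3618,.066),(.4509,.1319,.092)): print(p,proj(S,p))
d=save("wrist","w1.png"); print(d["fx"],d["cx"],d["cy"],d["rvec"],d["tvec"])
R,_=cv2.Rodrigues(d["rvec"])
for p in((.4509,.1319,.092),(.4501,.208,.118)):
    q=R@np.array(p)+d["tvec"].ravel(); a=np.arctan2(np.hypot(q[0],q[1]),q[2]); k=a/np.hypot(q[0],q[1])*d["fx"]; print("wrist px",d["cx"]+k*q[0],d["cy"]+k*q[1])
plan(.451,.132,.034,40)
E
```

```text
(0.4501, 0.208, 0.118) [367.8 170.5]
(0.4451, 0.2818, 0.066) [366.7 211.2]
(0.4248, 0.3618, 0.066) [374.9 235.7]
(0.4509, 0.1319, 0.092) [369.5 166.1]
309.70691628693146 317.2626052644875 201.06090805579643 [-2.70591024 -0.99034384 -0.14012024] [-0.4298807  -0.19890796  0.28084738]
wrist px 317.00417208743795 212.5400883174038
wrist px 388.4803277587631 141.70420062029663
pos [0.4518 0.1313 0.1558] az 40.2 shift [ 0.01  -0.002  1.218] turn 0.002
```

View pics/w1.png

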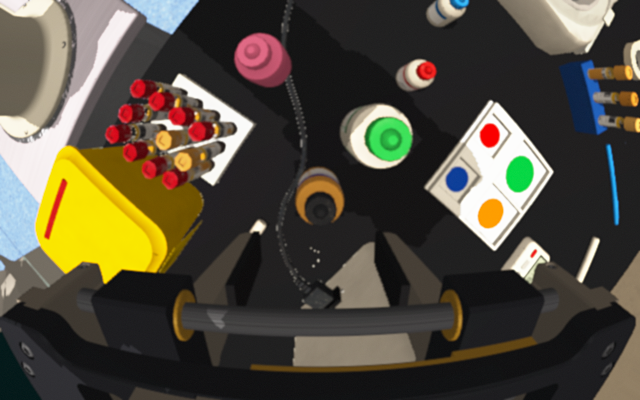

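The wrist view shows the amber cap at (320,208), within 2–3 mm of the prediction, and the green cap at (390,140), also as predicted. I'll descend and grasp amber.

Emit:
move_arm([
  [[0, 0, 0], [0.01, 0, 0.15], -0.5],
  [[0, 0, 0], [0.01, 0, 0.3], -0.5],
  [[0, 0, 0], [0.01, 0, 0.45], -0.5],
  [[0, 0, 0], [0.01, 0, 0.6], -0.5],
  [[0, 0, 0], [0.01, 0, 0.7], -0.5],
  [[0, 0, 0], [0.01, 0, 0.8], -0.5],
  [[0, 0, 0], [0.01, 0, 0.8], -0.5],
  [[0, 0, 0], [0.01, 0, 0.8], -0.5],
], grip_force=15)

```text
time_s: 3.48
eef_pos: [0.4506, 0.1314, 0.0747]
tcp_rot: [-3.141, -0.0, 2.272]
force: [0.4, -0.3, 0.1]
grip_width: 0.0688
grip_force: 0.0
```

Emit:
move_arm([
  [[0, 0, 0], [0, 0, 0.1], -0.5],
  [[0, 0, 0], [0, 0, 0.2], -0.5],
  [[0, 0, 0], [0, 0, 0.3], -0.5],
  [[0, 0, 0], [0, 0, 0.42], -0.5],
  [[0, 0, 0], [0, 0, 0.42], -0.5],
  [[0, 0, 0], [0, 0, 0.42], -0.4],
  [[0, 0, 0], [0, 0, 0.42], -0.2],
  [[0, 0, 0], [0, 0, 0.42], 0],
])

```text
time_s: 4.15
eef_pos: [0.4512, 0.1313, 0.0331]
tcp_rot: [3.141, 0.001, 2.271]
force: [0.3, 0.4, -0.2]
grip_width: 0.0532
grip_force: 0.0
```

Emit:
move_arm([
  [[0, 0, 0], [0, 0, 0], 0.2],
  [[0, 0, 0], [0, 0, 0], 0.4],
  [[0, 0, 0], [0, 0, 0], 1],
  [[0, 0, 0], [0, 0, 0], 1],
  [[0, 0, 0], [0, 0, 0], 1],
  [[0, 0, 0], [0, 0, 0], 1],
  [[0, 0, 0], [0, 0, -0.03], 1],
  [[0, 0, 0], [0, 0, -0.05], 1],
])

```text
time_s: 4.82
eef_pos: [0.4499, 0.1313, 0.0373]
tcp_rot: [-3.141, -0.001, 2.271]
force: [0.5, -0.0, -1.1]
grip_width: 0.0434
grip_force: 15.0
```

Emit:
move_arm([
  [[0, 0, 0], [0, 0, -0.1], 1],
  [[0, 0, 0], [0, 0, -0.25], 1],
  [[0, 0, 0], [0, 0, -0.4], 1],
  [[0, 0, 0], [0, 0, -0.55], 1],
  [[0, 0, 0], [0, 0, -0.7], 1],
  [[0, 0, 0], [0, 0, -0.85], 1],
  [[0, 0, 0], [0, 0, -0.95], 1],
  [[0, 0, 0], [0, 0, -1], 1],
])

```text
time_s: 5.48
eef_pos: [0.4514, 0.1313, 0.1394]
tcp_rot: [3.14, 0.002, 2.271]
force: [0.4, -0.6, -0.9]
grip_width: 0.0431
grip_force: 15.0
```

Emit:
move_arm([
  [[0, 0, 0.04], [0.05, 0.05, -0.1], 1],
  [[0, 0, 0.1], [0.15, 0.12, -0.2], 1],
  [[0, 0, 0.16], [0.3, 0.25, -0.3], 1],
  [[0, 0, 0.22], [0.42, 0.36, -0.3], 1],
  [[0, 0, 0.28], [0.54, 0.46, -0.3], 1],
  [[0, 0, 0.34], [0.65, 0.55, -0.3], 1],
  [[0, 0, 0.38], [0.7, 0.6, -0.3], 1],
  [[0, 0, 0.41], [0.72, 0.61, -0.3], 1],
])

```text
time_s: 6.15
eef_pos: [0.4502, 0.2267, 0.167]
tcp_rot: [-3.14, -0.0, 1.626]
force: [-0.3, -0.0, -0.9]
grip_width: 0.0428
grip_force: 15.0
```

```bash
python3 - <<'E'
from h import *
plan(.6323,.2433,.100,3.4); s=r.read_state(); print(s["grip_width"],s["grip_force"])
save("side","s2.png")
E
```

```text
pos [0.4502 0.2267 0.167 ] az 3.1 shift [0.066 1.827 0.67 ] turn -0.003
0.042767220921847295 14.973337656701915
```

View pics/s2.png

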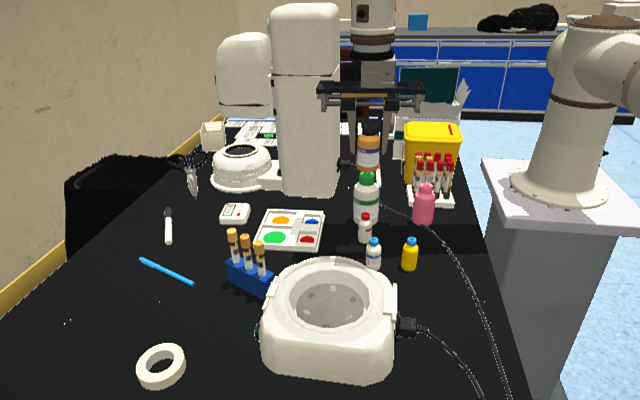

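The amber bottle hangs upright in the gripper at (368,150) in the side view, and the wrist is clear of the dispenser. I'll move it over the amber cell.

Emit:
move_arm([
  [[0, 0, 0], [0, 0.06, 0], 1],
  [[0, 0, 0], [0.01, 0.18, 0], 1],
  [[0, 0, 0], [0.02, 0.32, 0], 1],
  [[0, 0, 0], [0.02, 0.46, 0], 1],
  [[0, 0, 0], [0.03, 0.6, 0], 1],
  [[0, 0, 0], [0.03, 0.74, 0], 1],
  [[0, 0, 0], [0.03, 0.85, 0], 1],
  [[0, 0, 0], [0.03, 0.91, 0], 1],
])

```text
time_s: 6.87
eef_pos: [0.5428, 0.2331, 0.1672]
tcp_rot: [-3.141, 0.0, 1.628]
force: [-0.4, 1.2, 0.6]
grip_width: 0.0425
grip_force: 15.0
```

Emit:
move_arm([
  [[0, 0, 0], [0, 0.1, 0], 1],
  [[0, 0, 0], [0.01, 0.24, 0.05], 1],
  [[0, 0, 0], [0.02, 0.38, 0.15], 1],
  [[0, 0, 0], [0.03, 0.52, 0.25], 1],
  [[0, 0, 0], [0.03, 0.66, 0.35], 1],
  [[0, 0, 0], [0.03, 0.8, 0.45], 1],
  [[0, 0, 0], [0.03, 0.88, 0.55], 1],
  [[0, 0, 0], [0.03, 0.92, 0.6], 1],
])

```text
time_s: 7.53
eef_pos: [0.6333, 0.2413, 0.1056]
tcp_rot: [-3.139, 0.0, 1.628]
force: [-0.7, -0.3, -2.2]
grip_width: 0.0429
grip_force: 15.0
```

```bash
python3 - <<'E'
from h import *
plan(.6323,.2433,.039,3.4); s=r.read_state(); print(s["grip_width"],s["grip_force"],s["force"])
E
```

```text
pos [0.6333 0.2413 0.1056] az 3.3 shift [ 0.021 -0.008  0.666] turn -0.002
0.042855209472727585 14.974438377394108 [-0.65298788 -0.31718922 -2.23337451]
```

Emit:
move_arm([
  [[0, 0, 0], [0.02, 0, 0.12], 1],
  [[0, 0, 0], [0.02, 0, 0.24], 1],
  [[0, 0, 0], [0.02, 0, 0.36], 1],
  [[0, 0, 0], [0.02, 0, 0.46], 1],
  [[0, 0, 0], [0.02, 0, 0.55], 1],
  [[0, 0, 0], [0.02, 0, 0.61], 1],
  [[0, 0, 0], [0.02, 0, 0.65], 1],
  [[0, 0, 0], [0.02, 0, 0.66], 1],
])

```text
time_s: 8.2
eef_pos: [0.6326, 0.2439, 0.0408]
tcp_rot: [-3.141, 0.0, 1.627]
force: [0.4, 1.1, -0.2]
grip_width: 0.0427
grip_force: 15.0
```

Emit:
move_arm([
  [[0, 0, 0], [0, 0, 0.01], 1],
  [[0, 0, 0], [0, 0, 0.015], 1],
  [[0, 0, 0], [0, 0, 0.015], 1],
  [[0, 0, 0], [0, 0, 0.015], 0.05],
  [[0, 0, 0], [0, 0, 0.015], 0],
  [[0, 0, 0], [0, 0, 0.015], -0.1],
  [[0, 0, 0], [0, 0, 0.015], -0.3],
  [[0, 0, 0], [0, 0, 0.015], -0.5],
])

```text
time_s: 8.87
eef_pos: [0.6332, 0.244, 0.0403]
tcp_rot: [3.141, -0.0, 1.627]
force: [-1.1, 1.1, -0.1]
grip_width: 0.0617
grip_force: 0.0
```

Emit:
move_arm([
  [[0, 0, 0], [0, 0, 0], -0.5],
  [[0, 0, 0], [0, 0, 0], -0.5],
  [[0, 0, 0], [0, 0, -0.2], -0.5],
  [[0, 0, 0], [0, 0, -0.4], -0.5],
  [[0, 0, 0], [0, 0, -0.6], -0.5],
  [[0, 0, 0], [0, 0, -0.8], -0.5],
  [[0, 0, 0], [0, 0, -1], -0.5],
  [[0, 0, 0], [0, 0, -1], -0.5],
])

```text
time_s: 9.53
eef_pos: [0.636, 0.2446, 0.1455]
tcp_rot: [3.133, -0.001, 1.627]
force: [0.7, 0.3, 1.3]
grip_width: 0.0689
grip_force: 0.0
```

Emit:
move_arm([
  [[0, 0, 0], [0, -0.2, -0.05], -1],
  [[0, 0, 0], [0, -0.4, -0.05], -1],
  [[0, 0, 0], [-0.05, -0.6, -0.05], -1],
  [[0, 0, 0], [-0.1, -0.8, -0.05], -1],
  [[0, 0, 0], [-0.13, -0.94, -0.05], -1],
  [[0, 0, 0], [-0.13, -0.94, -0.05], -1],
  [[0, 0, 0], [-0.13, -0.94, -0.05], -1],
  [[0, 0, 0], [-0.13, -0.94, -0.05], -1],
])

```text
time_s: 10.2
eef_pos: [0.5405, 0.2257, 0.1447]
tcp_rot: [3.141, -0.0, 1.627]
force: [0.4, 0.3, -0.2]
grip_width: 0.0919
grip_force: 0.0
```

Emit:
move_arm([
  [[0, 0, 0], [0, -0.2, 0], -1],
  [[0, 0, 0], [0, -0.4, 0], -1],
  [[0, 0, 0], [-0.05, -0.6, 0], -1],
  [[0, 0, 0], [-0.1, -0.8, 0], -1],
  [[0, 0, 0], [-0.13, -0.94, 0], -1],
  [[0, 0, 0], [-0.13, -0.94, 0], -1],
  [[0, 0, 0], [-0.13, -0.94, 0], -1],
  [[0, 0, 0], [-0.13, -0.94, 0], -1],
])

```text
time_s: 10.87
eef_pos: [0.4482, 0.2076, 0.1454]
tcp_rot: [3.14, -0.0, 1.627]
force: [0.4, -0.1, 0.8]
grip_width: 0.0919
grip_force: 0.0
```

```bash
python3 - <<'E'
from h import *
plan(.450,.208,.038,3.4)
d=r.get_image("wrist"); s=r.get_image("side")["img"][170:270,230:430]
a=cv2.resize(s,None,fx=3,fy=3); b=cv2.resize(d["img"][50:350],(600,281)); cv2.imwrite("pics/c3.png",np.vstack([a,b])[:,:,::-1])
R,_=cv2.Rodrigues(d["rvec"])
for p in((.4501,.208,.118),(.4451,.2818,.066),(.6323,.2433,.096)):
    q=R@np.array(p)+d["tvec"].ravel(); a=np.arctan2(np.hypot(q[0],q[1]),q[2]); k=a/np.hypot(q[0],q[1])*d["fx"]; u,v=d["cx"]+k*q[0],d["cy"]+k*q[1]; print("crop px",u*600/640,300+(v-50)*281/300)
E
```

```text
pos [0.4482 0.2076 0.1454] az 3.2 shift [0.003 0.018 1.074] turn -0.002
crop px 300.19064274927007 468.20923757271
crop px 298.67579389468744 363.8191267003689
crop px 498.0098884793648 429.93542085513513
```

View pics/c3.png

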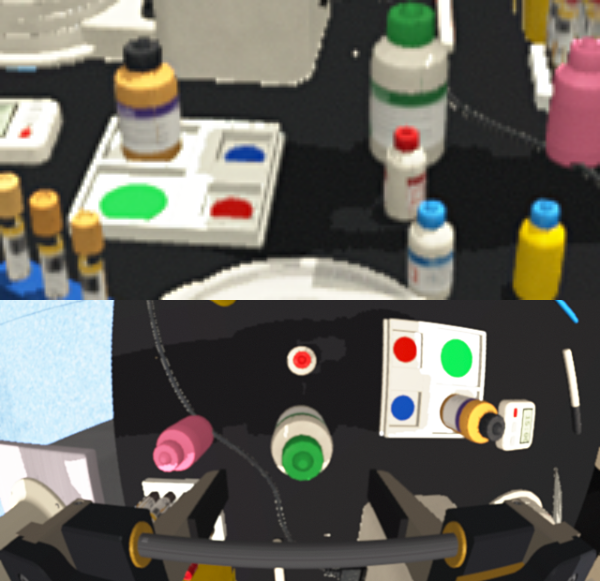

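Amber stands upright in its cell (side crop 148,100). The green cap is at (302,458) in the wrist crop, close to the prediction. I'll descend on green.

Emit:
move_arm([
  [[0, 0, 0], [0, 0.02, 0.15], -1],
  [[0, 0, 0], [0.01, 0.02, 0.3], -1],
  [[0, 0, 0], [0.01, 0.02, 0.45], -1],
  [[0, 0, 0], [0.01, 0.02, 0.6], -1],
  [[0, 0, 0], [0.01, 0.02, 0.75], -1],
  [[0, 0, 0], [0.01, 0.02, 0.9], -1],
  [[0, 0, 0], [0.01, 0.02, 1], -1],
  [[0, 0, 0], [0.01, 0.02, 1], -1],
], grip_force=20)

```text
time_s: 11.63
eef_pos: [0.4475, 0.2082, 0.0428]
tcp_rot: [-3.137, 0.001, 1.627]
force: [-0.5, 0.4, 0.5]
grip_width: 0.0917
grip_force: 0.0
```

Emit:
move_arm([
  [[0, 0, 0], [0, 0, 0.03], -0.9],
  [[0, 0, 0], [0, 0, 0.06], -0.7],
  [[0, 0, 0], [0, 0, 0.07], -0.5],
  [[0, 0, 0], [0, 0, 0.07], -0.35],
  [[0, 0, 0], [0, 0, 0.07], -0.2],
  [[0, 0, 0], [0, 0, 0.07], 0],
  [[0, 0, 0], [0, 0, 0.07], 0.5],
  [[0, 0, 0], [0, 0, 0.07], 1],
])

```text
time_s: 12.3
eef_pos: [0.4494, 0.2086, 0.0387]
tcp_rot: [3.14, -0.0, 1.627]
force: [1.2, -0.4, 1.3]
grip_width: 0.0527
grip_force: 20.0
```

Emit:
move_arm([
  [[0, 0, 0], [0, 0, 0], 1],
  [[0, 0, 0], [0, 0, 0], 1],
  [[0, 0, 0], [0, 0, 0], 1],
  [[0, 0, 0], [0, 0, -0.05], 1],
  [[0, 0, 0], [0, 0, -0.1], 1],
  [[0, 0, 0], [0, 0, -0.2], 1],
  [[0, 0, 0], [0, 0, -0.3], 1],
  [[0, 0, 0], [0, 0, -0.35], 1],
])

```text
time_s: 12.97
eef_pos: [0.4496, 0.2087, 0.075]
tcp_rot: [3.14, -0.0, 1.627]
force: [0.1, -0.3, -1.1]
grip_width: 0.0526
grip_force: 20.0
```

```bash
python3 - <<'E'
from h import *
plan(.6285,.3062,.13,3.4)
d=save("top","t4.png")
p=proj(d,(.6323,.2433,.096)); print("pred amber cap",p)
x0,y0=250,135; im=d["img"][y0:285,x0:400]; cv2.imwrite("pics/c4.png",cv2.resize(im[:,:,::-1],None,fx=4,fy=4,interpolation=cv2.INTER_CUBIC))
E
```

```text
pos [0.4496 0.2087 0.075 ] az 3.2 shift [ 0.872  1.841 -0.55 ] turn -0.002
pred amber cap [310.6 152.3]
```

View pics/c4.png

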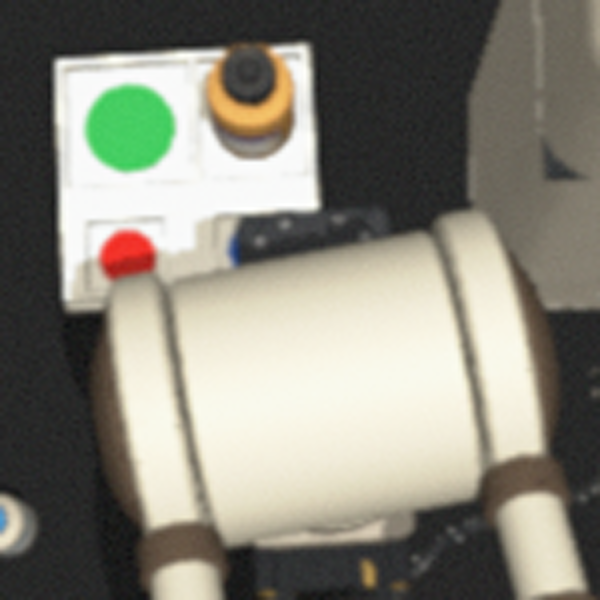

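Amber's cap at crop (249,72) is within about 3 mm of its cell centre. I'll carry green to its cell.

Emit:
move_arm([
  [[0, 0, 0], [0, 0, -0.12], 1],
  [[0, 0, 0], [0.04, 0.08, -0.28], 1],
  [[0, 0, 0], [0.1, 0.22, -0.42], 1],
  [[0, 0, 0], [0.18, 0.38, -0.55], 1],
  [[0, 0, 0], [0.25, 0.54, -0.6], 1],
  [[0, 0, 0], [0.33, 0.7, -0.6], 1],
  [[0, 0, 0], [0.4, 0.84, -0.6], 1],
  [[0, 0, 0], [0.43, 0.92, -0.6], 1],
])

```text
time_s: 13.68
eef_pos: [0.5395, 0.2574, 0.1334]
tcp_rot: [3.141, -0.0, 1.628]
force: [-0.1, 0.2, -0.8]
grip_width: 0.0529
grip_force: 20.0
```

Emit:
move_arm([
  [[0, 0, 0], [0.04, 0.08, 0], 1],
  [[0, 0, 0], [0.1, 0.2, 0], 1],
  [[0, 0, 0], [0.17, 0.34, 0], 1],
  [[0, 0, 0], [0.24, 0.5, 0], 1],
  [[0, 0, 0], [0.32, 0.66, 0], 1],
  [[0, 0, 0], [0.39, 0.8, 0], 1],
  [[0, 0, 0], [0.43, 0.89, 0], 1],
  [[0, 0, 0], [0.44, 0.92, 0], 1],
])

```text
time_s: 14.35
eef_pos: [0.6284, 0.3062, 0.1328]
tcp_rot: [3.141, -0.0, 1.628]
force: [-0.7, -0.2, -0.8]
grip_width: 0.0528
grip_force: 20.0
```

```bash
python3 - <<'E'
from h import *
plan(.6285,.307,.045,3.4)
E
```

```text
pos [0.6284 0.3062 0.1328] az 3.3 shift [0.007 0.001 0.878] turn -0.002
```

Emit:
move_arm([
  [[0, 0, 0], [0, 0, 0.14], 1],
  [[0, 0, 0], [0, 0, 0.3], 1],
  [[0, 0, 0], [0, 0, 0.46], 1],
  [[0, 0, 0], [0, 0, 0.6], 1],
  [[0, 0, 0], [0, 0, 0.72], 1],
  [[0, 0, 0], [0, 0, 0.81], 1],
  [[0, 0, 0], [0, 0, 0.86], 1],
  [[0, 0, 0], [0, 0, 0.88], 1],
])

```text
time_s: 15.02
eef_pos: [0.627, 0.3055, 0.044]
tcp_rot: [-3.14, 0.0, 1.627]
force: [-0.2, 0.1, -0.9]
grip_width: 0.053
grip_force: 20.0
```

Emit:
move_arm([
  [[0, 0, 0], [0, 0, 0.01], 1],
  [[0, 0, 0], [0, 0, 0.015], 1],
  [[0, 0, 0], [0, 0, 0.015], 1],
  [[0, 0, 0], [0, 0, 0.015], -0.15],
  [[0, 0, 0], [0, 0, 0.015], -0.25],
  [[0, 0, 0], [0, 0, 0.015], -0.4],
  [[0, 0, 0], [0, 0, 0.015], -0.6],
  [[0, 0, 0], [0, 0, 0.015], -0.8],
])

```text
time_s: 15.68
eef_pos: [0.6278, 0.3058, 0.0439]
tcp_rot: [3.141, -0.0, 1.627]
force: [-0.4, 0.3, 0.5]
grip_width: 0.0754
grip_force: 0.0
```

Emit:
move_arm([
  [[0, 0, 0], [0, 0, 0], -0.8],
  [[0, 0, 0], [0, 0, 0], -0.8],
  [[0, 0, 0], [0, 0, -0.2], -0.8],
  [[0, 0, 0], [0, 0, -0.4], -0.8],
  [[0, 0, 0], [0, 0, -0.6], -0.8],
  [[0, 0, 0], [0, 0, -0.8], -0.8],
  [[0, 0, 0], [0, 0, -1], -0.8],
  [[0, 0, 0], [0, 0, -1], -0.8],
])

```text
time_s: 16.35
eef_pos: [0.6304, 0.3066, 0.1491]
tcp_rot: [3.133, -0.002, 1.627]
force: [1.4, 0.6, 1.0]
grip_width: 0.0827
grip_force: 0.0
```

```bash
python3 - <<'E'
from h import *
plan(.4451,.282,.145,93)
s=r.get_image("side"); t=s["img"][140:270,230:430]
cv2.imwrite("pics/c5.png",cv2.resize(t,None,fx=3.5,fy=3.5,interpolation=cv2.INTER_CUBIC)[:,:,::-1])
for n,p in dict(green=(.6285,.3062,.122),amber=(.6323,.2433,.096),greenbase=(.6285,.3062,.004)).items(): print(n,(proj(s,p)-[230,140])*3.5)
E
```

```text
pos [0.6304 0.3066 0.1491] az 3.2 shift [-0.141 -1.864  0.041] turn -0.997
green [140.   161.35]
amber [167.65 149.8 ]
greenbase [157.85 338.8 ]
```

View pics/c5.png

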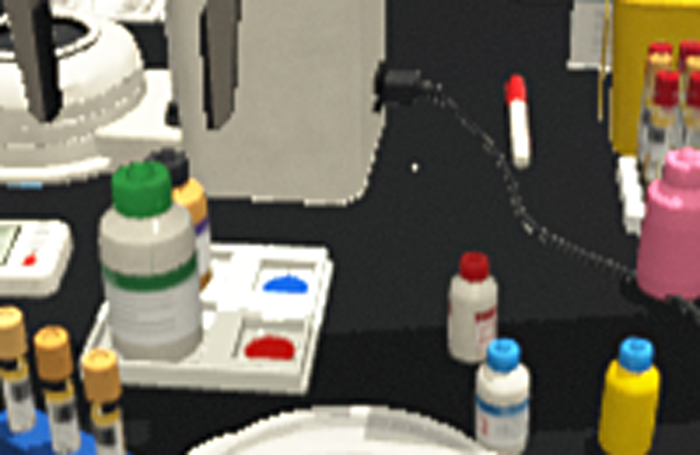

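Green and amber both stand upright in their cells (green cap at crop (142,168), as predicted). Now the red dropper, turning the hand so the fingers close along y.

Emit:
move_arm([
  [[0, 0, -0.07], [0, -0.15, 0], -0.1],
  [[0, 0, -0.14], [0, -0.3, 0], -0.1],
  [[0, 0, -0.21], [-0.02, -0.45, 0], -0.1],
  [[0, 0, -0.28], [-0.04, -0.6, 0], -0.1],
  [[0, 0, -0.35], [-0.05, -0.75, 0], -0.1],
  [[0, 0, -0.42], [-0.06, -0.9, 0], -0.1],
  [[0, 0, -0.48], [-0.07, -0.93, 0], -0.1],
  [[0, 0, -0.5], [-0.07, -0.93, 0], -0.1],
])

```text
time_s: 17.07
eef_pos: [0.5329, 0.2931, 0.1413]
tcp_rot: [-3.138, -0.002, 2.418]
force: [0.7, -0.6, 0.2]
grip_width: 0.0508
grip_force: 0.0
```

```bash
python3 - <<'E'
from h import *
plan(.4451,.282,.12,93)
E
```

```text
pos [0.5329 0.2931 0.1413] az 48.5 shift [ 0.584 -0.665  0.213] turn -0.494
```

Emit:
move_arm([
  [[0, 0, -0.07], [0.15, -0.17, 0.1], -0.1],
  [[0, 0, -0.14], [0.3, -0.33, 0.2], -0.1],
  [[0, 0, -0.21], [0.45, -0.5, 0.2], -0.1],
  [[0, 0, -0.28], [0.58, -0.66, 0.2], -0.1],
  [[0, 0, -0.35], [0.58, -0.66, 0.2], -0.1],
  [[0, 0, -0.42], [0.58, -0.66, 0.2], -0.1],
  [[0, 0, -0.49], [0.58, -0.66, 0.2], -0.1],
  [[0, 0, -0.49], [0.58, -0.66, 0.2], -0.1],
])

```text
time_s: 17.73
eef_pos: [0.4467, 0.2825, 0.1218]
tcp_rot: [-3.141, -0.003, -3.098]
force: [0.3, 0.1, 0.4]
grip_width: 0.0507
grip_force: 0.0
```

```bash
python3 - <<'E'
from h import *
plan(.4451,.282,.017,93)
d=save("wrist","w6.png",(160,60,480,260),2.2)
R,_=cv2.Rodrigues(d["rvec"])
for p in((.4451,.282,.066),(.4248,.3618,.066)):
    q=R@np.array(p)+d["tvec"].ravel(); a=np.arctan2(np.hypot(q[0],q[1]),q[2]); k=a/np.hypot(q[0],q[1])*d["fx"]; u,v=d["cx"]+k*q[0],d["cy"]+k*q[1]; print("crop px",(u-160)*2.2,(v-60)*2.2)
E
```

```text
pos [0.4467 0.2825 0.1218] az -267.5 shift [ 0.016 -0.004  1.048] turn -4.006
crop px 346.0896767279249 342.2362029467824
crop px 573.3996886791832 296.04648857213715
```

View pics/w6.png

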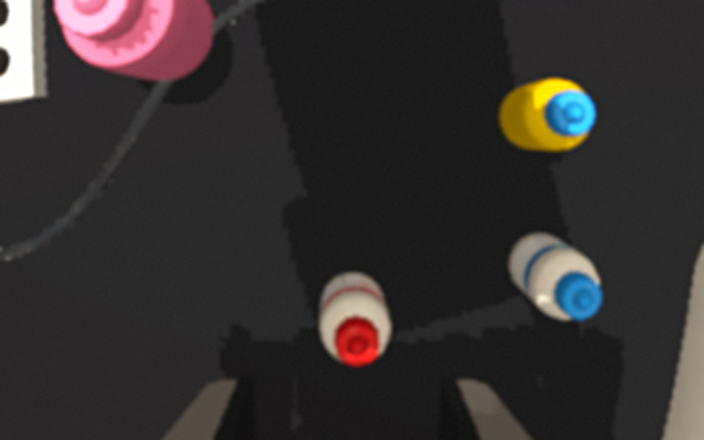

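The red cap is at crop (357,340), about 2–3 mm toward +y of the prediction, well within the opening. I'll descend on it.

Emit:
move_arm([
  [[0, 0, 0], [0.02, 0.02, 0.15], -0.1],
  [[0, 0, 0], [0.02, 0.02, 0.3], -0.1],
  [[0, 0, 0], [0.02, 0.02, 0.45], -0.1],
  [[0, 0, 0], [0.02, 0.02, 0.6], -0.1],
  [[0, 0, 0], [0.02, 0.02, 0.74], -0.1],
  [[0, 0, 0], [0.02, 0.02, 0.86], -0.1],
  [[0, 0, 0], [0.02, 0.02, 0.96], -0.1],
  [[0, 0, 0], [0.02, 0.02, 1], -0.1],
], grip_force=8)

```text
time_s: 18.45
eef_pos: [0.4446, 0.2843, 0.0216]
tcp_rot: [-3.141, -0.003, -3.102]
force: [-0.7, -0.7, -0.0]
grip_width: 0.0506
grip_force: 0.0
```

Emit:
move_arm([
  [[0, 0, 0], [0, 0, 0.04], -0.1],
  [[0, 0, 0], [0, 0, 0.04], 0.1],
  [[0, 0, 0], [0, 0, 0.04], 0.2],
  [[0, 0, 0], [0, 0, 0.04], 0.3],
  [[0, 0, 0], [0, 0, 0.04], 0.4],
  [[0, 0, 0], [0, 0, 0.04], 0.5],
  [[0, 0, 0], [0, 0, 0.04], 0.6],
  [[0, 0, 0], [0, 0, 0.04], 1],
])

```text
time_s: 19.12
eef_pos: [0.4464, 0.285, 0.0202]
tcp_rot: [3.141, 0.001, -3.101]
force: [-0.7, 0.4, 4.0]
grip_width: 0.0262
grip_force: 8.0
```

Emit:
move_arm([
  [[0, 0, 0], [0, 0, 0], 1],
  [[0, 0, 0], [0, 0, 0], 1],
  [[0, 0, 0], [0, 0, -0.05], 1],
  [[0, 0, 0], [0, 0, -0.15], 1],
  [[0, 0, 0], [0, 0, -0.3], 1],
  [[0, 0, 0], [0, 0, -0.45], 1],
  [[0, 0, 0], [0, 0, -0.55], 1],
  [[0, 0, 0], [0, 0, -0.6], 1],
])

```text
time_s: 19.78
eef_pos: [0.4467, 0.2851, 0.0816]
tcp_rot: [3.141, 0.002, -3.101]
force: [0.2, 0.3, 0.2]
grip_width: 0.0259
grip_force: 8.0
```

```bash
python3 - <<'E'
from h import *
plan(.560,.3061,.08,93.4-360)
E
```

```text
pos [0.4467 0.2851 0.0816] az -267.7 shift [-1.14   0.163  0.016] turn -0.012
```

Emit:
move_arm([
  [[0, 0, 0], [-0.05, 0.01, 0], 1],
  [[0, 0, 0], [-0.12, 0.02, 0], 1],
  [[0, 0, 0], [-0.2, 0.03, 0], 1],
  [[0, 0, 0], [-0.3, 0.04, 0], 1],
  [[0, 0, 0], [-0.4, 0.05, 0], 1],
  [[0, 0, 0], [-0.49, 0.07, 0], 1],
  [[0, 0, 0], [-0.56, 0.08, 0], 1],
  [[0, 0, 0], [-0.6, 0.08, 0], 1],
])

```text
time_s: 20.45
eef_pos: [0.5063, 0.2952, 0.0788]
tcp_rot: [-3.141, -0.001, -3.101]
force: [-0.3, -0.2, -0.9]
grip_width: 0.0259
grip_force: 8.0
```

Emit:
move_arm([
  [[0, 0, 0], [-0.05, 0.01, 0], 1],
  [[0, 0, 0], [-0.12, 0.02, 0], 1],
  [[0, 0, 0], [-0.2, 0.03, 0], 1],
  [[0, 0, 0], [-0.3, 0.05, 0], 1],
  [[0, 0, 0], [-0.4, 0.06, 0], 1],
  [[0, 0, 0], [-0.48, 0.07, 0], 1],
  [[0, 0, 0], [-0.53, 0.08, 0], 1],
  [[0, 0, 0], [-0.53, 0.08, 0], 1],
])

```text
time_s: 21.12
eef_pos: [0.5591, 0.3055, 0.0797]
tcp_rot: [3.141, 0.001, -3.101]
force: [-0.4, -0.3, -0.0]
grip_width: 0.0256
grip_force: 8.0
```

```bash
python3 - <<'E'
from h import *
plan(.560,.3061,.025,93.4-360)
d=r.get_image("side"); t=d["img"][150:270,230:400]
cv2.imwrite("pics/c7.png",cv2.resize(t,None,fx=4,fy=4,interpolation=cv2.INTER_CUBIC)[:,:,::-1])
print((proj(d,(.56,.306,.127))-[230,150])*4)
E
```

```text
pos [0.5591 0.3055 0.0797] az -267.7 shift [-0.009  0.006  0.547] turn -0.012
[300.4 143.6]
```

View pics/c7.png

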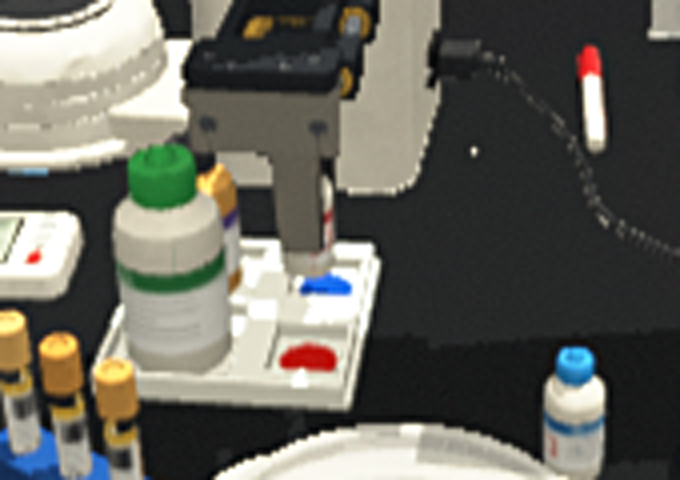

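The dropper hangs upright at crop (307,260), about 2 mm toward the robot from the finger's middle. I'll shift the hand slightly and lower it.

Emit:
move_arm([
  [[0, 0, 0], [-0.02, 0.01, 0.08], 1],
  [[0, 0, 0], [-0.02, 0.01, 0.18], 1],
  [[0, 0, 0], [-0.02, 0.01, 0.28], 1],
  [[0, 0, 0], [-0.02, 0.01, 0.38], 1],
  [[0, 0, 0], [-0.02, 0.01, 0.46], 1],
  [[0, 0, 0], [-0.02, 0.01, 0.51], 1],
  [[0, 0, 0], [-0.02, 0.01, 0.54], 1],
  [[0, 0, 0], [-0.02, 0.01, 0.55], 1],
])

```text
time_s: 21.83
eef_pos: [0.56, 0.3065, 0.0243]
tcp_rot: [-3.141, -0.0, -3.101]
force: [-0.4, 0.4, 0.3]
grip_width: 0.0257
grip_force: 8.0
```

Emit:
move_arm([
  [[0, 0, 0], [0, 0, 0.01], 1],
  [[0, 0, 0], [0, 0, 0.015], 1],
  [[0, 0, 0], [0, 0, 0.015], 1],
  [[0, 0, 0], [0, 0, 0.015], 0.42],
  [[0, 0, 0], [0, 0, 0.015], 0.35],
  [[0, 0, 0], [0, 0, 0.015], 0.25],
  [[0, 0, 0], [0, 0, 0.015], 0.15],
  [[0, 0, 0], [0, 0, 0.015], 0.05],
])

```text
time_s: 22.5
eef_pos: [0.56, 0.3065, 0.0229]
tcp_rot: [-3.142, -0.0, -3.101]
force: [-0.8, 0.9, 0.2]
grip_width: 0.0426
grip_force: 0.0
```

Emit:
move_arm([
  [[0, 0, 0], [0, 0, 0], 0.05],
  [[0, 0, 0], [0, 0, 0], 0.05],
  [[0, 0, 0], [0, 0, -0.15], 0.05],
  [[0, 0, 0], [0, 0, -0.3], 0.05],
  [[0, 0, 0], [0, 0, -0.5], 0.05],
  [[0, 0, 0], [0, 0, -0.7], 0.05],
  [[0, 0, 0], [0, 0, -0.9], 0.05],
  [[0, 0, 0], [0, 0, -1], 0.05],
])

```text
time_s: 23.17
eef_pos: [0.5614, 0.307, 0.1261]
tcp_rot: [3.14, 0.004, -3.101]
force: [0.9, -0.5, 0.7]
grip_width: 0.0436
grip_force: 0.0
```

```bash
python3 - <<'E'
from h import *
plan(.4248,.363,.13,5-360)
d=load("top1"); print("yellow",at_z(d,(79/3)+225,495/3+135,.066), "centrifuge edge",pt(d,208,240),pt(d,200,270))
E
```

```text
pos [0.5614 0.307  0.1261] az -267.7 shift [ 1.342  0.616 -0.039] turn 0.97
yellow [0.36033377 0.35260554 0.066     ] centrifuge edge [0.47416411 0.44507962 0.03523838] [0.41550391 0.45214464 0.05744714]
```

Emit:
move_arm([
  [[0, 0, 0.07], [0.15, 0.07, 0], 0],
  [[0, 0, 0.14], [0.3, 0.14, 0], 0],
  [[0, 0, 0.21], [0.45, 0.21, 0], 0],
  [[0, 0, 0.28], [0.6, 0.28, 0], 0],
  [[0, 0, 0.35], [0.75, 0.35, 0], 0],
  [[0, 0, 0.42], [0.8, 0.38, 0], 0],
  [[0, 0, 0.49], [0.8, 0.38, 0], 0],
  [[0, 0, 0.49], [0.8, 0.38, 0], 0],
])

```text
time_s: 23.83
eef_pos: [0.4779, 0.3414, 0.1227]
tcp_rot: [-3.141, -0.0, 2.411]
force: [0.5, 0.4, 0.0]
grip_width: 0.0455
grip_force: 0.0
```

```bash
python3 - <<'E'
from h import *
plan(.4248,.363,.12,4)
E
```

```text
pos [0.4779 0.3414 0.1227] az 48.1 shift [ 0.54  -0.193  0.027] turn 0.49
```

Emit:
move_arm([
  [[0, 0, 0.07], [0.15, -0.05, 0], 0],
  [[0, 0, 0.14], [0.3, -0.1, 0], 0],
  [[0, 0, 0.21], [0.45, -0.15, 0], 0],
  [[0, 0, 0.28], [0.54, -0.19, 0], 0],
  [[0, 0, 0.35], [0.54, -0.19, 0], 0],
  [[0, 0, 0.42], [0.54, -0.19, 0], 0],
  [[0, 0, 0.49], [0.54, -0.19, 0], 0],
  [[0, 0, 0.49], [0.54, -0.19, 0], 0],
])

```text
time_s: 24.5
eef_pos: [0.4257, 0.3628, 0.1228]
tcp_rot: [-3.141, 0.0, 1.643]
force: [-0.0, -0.1, 0.1]
grip_width: 0.046
grip_force: 0.0
```

```bash
python3 - <<'E'
from h import *
plan(.4248,.363,.02,4)
d=save("wrist","w8.png",(200,60,440,260),2.5)
R,_=cv2.Rodrigues(d["rvec"])
for p in((.4248,.363,.066),(.3603,.3526,.066),(.5606,.306,.07)):
    q=R@np.array(p)+d["tvec"].ravel(); a=np.arctan2(np.hypot(q[0],q[1]),q[2]); k=a/np.hypot(q[0],q[1])*d["fx"]; u,v=d["cx"]+k*q[0],d["cy"]+k*q[1]; print("crop px",(u-200)*2.5,(v-60)*2.5)
E
```

```text
pos [0.4257 0.3628 0.1228] az 4.1 shift [ 0.002 -0.009  1.028] turn 0.002
crop px 290.7231253222713 390.10344425799923
crop px 85.9839591399836 406.3014917909831
crop px 653.9591434649764 564.7773533611312
```

View pics/w8.png

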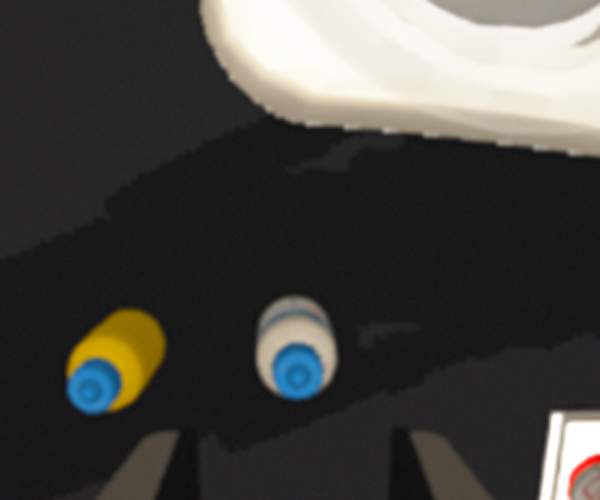

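The blue cap is at crop (298,371). As in the earlier wrist views, it sits about 3–5 mm further toward +y than the top camera says, so I'll centre the hand 4 mm to +y. Yellow at (93,386) stays clear of the fingers.

Emit:
move_arm([
  [[0, 0, 0], [0.04, 0, 0.15], 0],
  [[0, 0, 0], [0.04, 0, 0.3], 0],
  [[0, 0, 0], [0.04, 0, 0.45], 0],
  [[0, 0, 0], [0.04, 0, 0.6], 0],
  [[0, 0, 0], [0.04, 0, 0.74], 0],
  [[0, 0, 0], [0.04, 0, 0.86], 0],
  [[0, 0, 0], [0.04, 0, 0.96], 0],
  [[0, 0, 0], [0.04, 0, 1], 0],
], grip_force=8)

```text
time_s: 25.22
eef_pos: [0.4245, 0.3664, 0.0214]
tcp_rot: [-3.139, 0.001, 1.645]
force: [0.2, 0.2, 0.0]
grip_width: 0.0461
grip_force: 0.0
```

Emit:
move_arm([
  [[0, 0, 0], [0, 0, 0.03], 0],
  [[0, 0, 0], [0, 0, 0.03], 0.1],
  [[0, 0, 0], [0, 0, 0.03], 0.2],
  [[0, 0, 0], [0, 0, 0.03], 0.3],
  [[0, 0, 0], [0, 0, 0.03], 0.4],
  [[0, 0, 0], [0, 0, 0.03], 0.5],
  [[0, 0, 0], [0, 0, 0.03], 0.6],
  [[0, 0, 0], [0, 0, 0.03], 1],
])

```text
time_s: 25.88
eef_pos: [0.4258, 0.3673, 0.0208]
tcp_rot: [3.14, -0.001, 1.643]
force: [-1.0, 0.2, 3.5]
grip_width: 0.0264
grip_force: 8.0
```

Emit:
move_arm([
  [[0, 0, 0], [0, 0, 0], 1],
  [[0, 0, 0], [0, 0, 0], 1],
  [[0, 0, 0], [0, 0, -0.05], 1],
  [[0, 0, 0], [0, 0, -0.2], 1],
  [[0, 0, 0], [0, 0, -0.4], 1],
  [[0, 0, 0], [0, 0, -0.6], 1],
  [[0, 0, 0], [0, 0, -0.75], 1],
  [[0, 0, 0], [0, 0, -0.8], 1],
])

```text
time_s: 26.55
eef_pos: [0.4265, 0.3676, 0.1026]
tcp_rot: [3.138, -0.001, 1.643]
force: [-0.5, 0.1, 0.3]
grip_width: 0.0263
grip_force: 8.0
```

```bash
python3 - <<'E'
from h import *
plan(.5643,.242,.1,93.4)
E
```

```text
pos [0.4265 0.3676 0.1026] az 4.1 shift [-1.352  1.283  0.026] turn -0.992
```

Emit:
move_arm([
  [[0, 0, -0.04], [-0.06, 0.06, 0], 1],
  [[0, 0, -0.1], [-0.15, 0.14, 0], 1],
  [[0, 0, -0.17], [-0.24, 0.23, 0], 1],
  [[0, 0, -0.24], [-0.34, 0.32, 0], 1],
  [[0, 0, -0.31], [-0.44, 0.42, 0], 1],
  [[0, 0, -0.38], [-0.54, 0.51, 0], 1],
  [[0, 0, -0.45], [-0.63, 0.6, 0], 1],
  [[0, 0, -0.49], [-0.68, 0.64, 0], 1],
])

```text
time_s: 27.22
eef_pos: [0.4944, 0.3025, 0.099]
tcp_rot: [-3.14, -0.0, 2.417]
force: [0.3, 1.0, -0.3]
grip_width: 0.026
grip_force: 8.0
```

```bash
python3 - <<'E'
from h import *
plan(.5643,.242,.1,93.4)
E
```

```text
pos [0.4944 0.3025 0.099 ] az 48.5 shift [-0.924  0.01  -0.01 ] turn -0.499
```

Emit:
move_arm([
  [[0, 0, -0.04], [-0.08, 0, 0], 1],
  [[0, 0, -0.1], [-0.2, 0, 0], 1],
  [[0, 0, -0.17], [-0.33, 0, 0], 1],
  [[0, 0, -0.24], [-0.46, 0, 0], 1],
  [[0, 0, -0.31], [-0.6, 0, 0], 1],
  [[0, 0, -0.38], [-0.74, 0, 0], 1],
  [[0, 0, -0.45], [-0.86, 0.01, 0], 1],
  [[0, 0, -0.5], [-0.92, 0.01, 0], 1],
])

```text
time_s: 27.88
eef_pos: [0.5637, 0.242, 0.0989]
tcp_rot: [-3.141, -0.001, -3.081]
force: [-0.6, -0.4, -0.6]
grip_width: 0.0263
grip_force: 8.0
```

```bash
python3 - <<'E'
from h import *
plan(.5643,.242,.025,93.4-360)
E
```

```text
pos [0.5637 0.242  0.0989] az -266.5 shift [-0.006 -0.     0.739] turn 0.001
```

Emit:
move_arm([
  [[0, 0, 0], [0, 0, 0.1], 1],
  [[0, 0, 0], [0, 0, 0.24], 1],
  [[0, 0, 0], [0, 0, 0.38], 1],
  [[0, 0, 0], [0, 0, 0.5], 1],
  [[0, 0, 0], [0, 0, 0.6], 1],
  [[0, 0, 0], [0, 0, 0.68], 1],
  [[0, 0, 0], [0, 0, 0.72], 1],
  [[0, 0, 0], [0, 0, 0.735], 1],
])

```text
time_s: 28.55
eef_pos: [0.5628, 0.2432, 0.0256]
tcp_rot: [-3.141, -0.001, -3.085]
force: [0.6, 0.1, -0.7]
grip_width: 0.0261
grip_force: 8.0
```

Emit:
move_arm([
  [[0, 0, 0], [0, 0, 0.01], 1],
  [[0, 0, 0], [0, 0, 0.015], 1],
  [[0, 0, 0], [0, 0, 0.015], 1],
  [[0, 0, 0], [0, 0, 0.015], 0.42],
  [[0, 0, 0], [0, 0, 0.015], 0.35],
  [[0, 0, 0], [0, 0, 0.015], 0.25],
  [[0, 0, 0], [0, 0, 0.015], 0.15],
  [[0, 0, 0], [0, 0, 0.015], 0.05],
])

```text
time_s: 29.22
eef_pos: [0.5635, 0.2432, 0.0253]
tcp_rot: [3.142, 0.0, -3.085]
force: [-1.1, 0.3, -0.0]
grip_width: 0.0428
grip_force: 0.0
```

Emit:
move_arm([
  [[0, 0, 0], [0, 0, 0], 0.05],
  [[0, 0, 0], [0, 0, 0], 0.05],
  [[0, 0, 0], [0, 0, -0.15], 0.05],
  [[0, 0, 0], [0, 0, -0.3], 0.05],
  [[0, 0, 0], [0, 0, -0.5], 0.05],
  [[0, 0, 0], [0, 0, -0.7], 0.05],
  [[0, 0, 0], [0, 0, -0.9], 0.05],
  [[0, 0, 0], [0, 0, -1], 0.05],
])

```text
time_s: 29.88
eef_pos: [0.5647, 0.2436, 0.128]
tcp_rot: [3.141, 0.004, -3.085]
force: [-0.0, -0.2, 0.4]
grip_width: 0.0437
grip_force: 0.0
```

Emit:
move_arm([
  [[0, 0, 0], [0.1, 0, -0.15], 0.05],
  [[0, 0, 0], [0.3, 0, -0.3], 0.05],
  [[0, 0, 0], [0.5, 0, -0.4], 0.05],
  [[0, 0, 0], [0.7, 0, -0.4], 0.05],
  [[0, 0, 0], [0.9, 0, -0.4], 0.05],
  [[0, 0, 0], [1, 0, -0.4], 0.05],
  [[0, 0, 0], [1, 0, -0.4], 0.05],
  [[0, 0, 0], [1, 0, -0.4], 0.05],
])

```text
time_s: 30.55
eef_pos: [0.4635, 0.2376, 0.165]
tcp_rot: [-3.142, 0.0, -3.085]
force: [-0.5, 0.6, -0.4]
grip_width: 0.0433
grip_force: 0.0
```

```bash
python3 - <<'E'
from h import *
d=r.get_image("side"); t=d["img"][150:270,230:380]; e=r.get_image("top"); f=e["img"][125:245,240:360]
k=4; cv2.imwrite("pics/c9.png",np.hstack([cv2.resize(f,None,fx=3.3,fy=3.3),cv2.resize(t,None,fx=2.64,fy=3.3)])[:,:,::-1])
for n,p in dict(green=(.6285,.3062,.122),amber=(.6323,.2433,.096),red=(.5604,.3061,.07),blue=(.5643,.2403,.07)).items(): print(n,(proj(e,p)-[240,125])*3.3)
E
```

```text
green [116.82  84.15]
amber [232.98  90.09]
red [125.4  223.74]
blue [239.58 216.48]
```

View pics/c9.png

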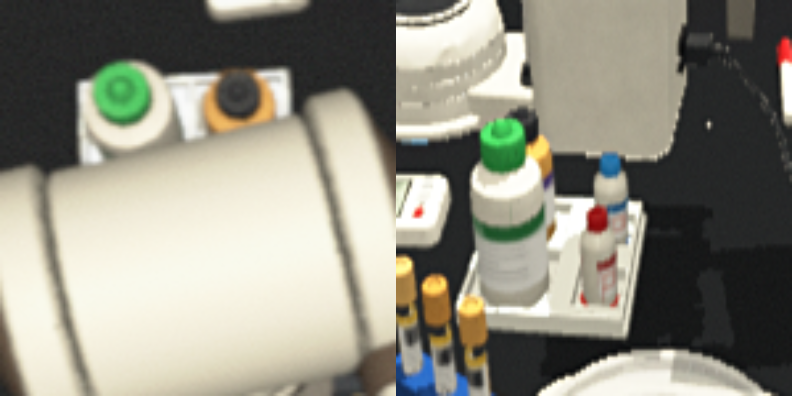

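All four stand upright in the side view (caps at green (503,140), blue (610,165), red (598,218)). I'll run a quick numeric height check before handing in.

```bash
python3 - <<'E'
from h import *
d=r.get_image("side"); hsv=cv2.cvtColor(d["img"],cv2.COLOR_RGB2HSV)
for n,u,v,h in(("green",270.5,192,60),("blue",311,200,103),("red",306.5,216,0)):
    P=[];
    for y in range(int(v)-16,int(v)+16):
        for x in range(int(u)-12,int(u)+12):
            dh=abs(int(hsv[y,x,0])-h); dh=min(dh,180-dh)
            if dh<12 and hsv[y,x,1]>110 and hsv[y,x,2]>70 and d["z_map"][y,x]>0: P.append(pt(d,x+.0,y+.0))
    P=np.array(P); print(n,len(P),"mean",np.round(np.median(P,0),4),"ztop",np.round(np.percentile(P[:,2],[90,97]),4))
E
```

```text
green 235 mean [0.6254 0.317  0.1134] ztop [0.1185 0.1219]
blue 57 mean [0.5622 0.2498 0.0623] ztop [0.0674 0.0686]
red 67 mean [0.5582 0.3132 0.0626] ztop [0.0682 0.0696]
```

```bash
python3 -c "
from workcell import r
print(r.close_job())"
```

```text
the job is handed in; nothing more can be done
None
```

I placed all four bottles upright in their own cells, tall ones first, and handed the job in at about 31 s of the 64 s allowed; the final images showed them seated and released, but I got no verdict back.

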